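# Line up the server heatsinks by height

### The job

Line up the four heatsinks on the strip in order of height, one standing upright in the middle of each mark: the tallest on the mark next to the yellow block, then each lower one in turn, the lowest on the mark farthest from it. Leave the hard drive where it lies.

Things in the scene. Friction and masses are not known exactly. Their poses are not given: they have to be found in the camera images.
- sink_blue: Loose blue anodised finned heatsink, a solid-feeling block 40 x 40 mm in plan and 56 mm high. Origin: centre of its underside; z up, fins run along x. Safe to grip across either pair of parallel sides. It starts upright on the bench (surface z = 0), turned by up to 35 degrees.
- sink_black: Loose black anodised finned heatsink, a solid-feeling block 40 x 40 mm in plan and 44 mm high. Origin: centre of its underside; z up, fins run along x. Safe to grip across either pair of parallel sides. It starts upright on the bench (surface z = 0), turned by up to 35 degrees.
- sink_silver: Loose bare silver aluminium finned heatsink, a solid-feeling block 40 x 40 mm in plan and 32 mm high. Origin: centre of its underside; z up, fins run along x. Safe to grip across either pair of parallel sides. It starts upright on the bench (surface z = 0), turned by up to 35 degrees.
- sink_copper: Loose copper-coloured finned heatsink, a solid-feeling block 40 x 40 mm in plan and 20 mm high. Origin: centre of its underside; z up, fins run along x. Safe to grip across either pair of parallel sides. It starts upright on the bench (surface z = 0), turned by up to 35 degrees.
- mark_a: One of four identical fixed marks: white plate 52 x 52 x 2 mm with a grey middle, on a fixed black strip 70 x 510 mm, 3 mm thick. Origin: centre of the plate's underside; its top, where a heatsink stands, is 2 mm higher, 5 mm above the bench. x across the strip, y along it. The four lie in a straight row, 100 mm apart; their letters are in no particular order along it and mean nothing.
- mark_b: One of four identical fixed marks: white plate 52 x 52 x 2 mm with a grey middle, on a fixed black strip 70 x 510 mm, 3 mm thick. Origin: centre of the plate's underside; its top, where a heatsink stands, is 2 mm higher, 5 mm above the bench. x across the strip, y along it. The four lie in a straight row, 100 mm apart; their letters are in no particular order along it and mean nothing.
- mark_c: One of four identical fixed marks: white plate 52 x 52 x 2 mm with a grey middle, on a fixed black strip 70 x 510 mm, 3 mm thick. Origin: centre of the plate's underside; its top, where a heatsink stands, is 2 mm higher, 5 mm above the bench. x across the strip, y along it. The four lie in a straight row, 100 mm apart; their letters are in no particular order along it and mean nothing.
- mark_d: One of four identical fixed marks: white plate 52 x 52 x 2 mm with a grey middle, on a fixed black strip 70 x 510 mm, 3 mm thick. Origin: centre of the plate's underside; its top, where a heatsink stands, is 2 mm higher, 5 mm above the bench. x across the strip, y along it. The four lie in a straight row, 100 mm apart; their letters are in no particular order along it and mean nothing.
- end_yellow: Fixed yellow block, 60 mm across the strip, 30 mm along it, 18 mm high, at one end of the strip (either end): this is the tall end of the row. Origin: centre of its underside. The nearest mark's centre is 85 mm from it, the next 185, 285 and 385 mm. A like block in grey stands at the strip's other end.
- hard_drive: Bystander: loose bare 3.5-inch hard drive, 147 (x) x 102 (y) x 24 mm, silver with a white label, lying flat to the left of the work. Origin: centre of its underside. To be left alone.

How it is judged:
By the outcome, as a careful person would: the job done as asked, in the order asked, and still so for the second after the job is handed in, with the robot touching nothing.
It also fails if it takes over 112 s, if anything falls off the work surface, if the arm or the gripper's body presses on something with over 40 N, if the wrist force passes 120 N, or if a joint passes its speed limit or range.

### The arm

A 6-joint arm with a two-finger parallel gripper is mounted at the origin on the work surface. World frame = base frame: x ahead of the robot, y to its left, z up, the work surface at z = 0. Lengths are in mm, angles in rad, forces in N, time in s.
With the tool pointing down it reaches from about 275 to 850 mm from the base axis. Payload 5.2 kg.
Tool frame: the origin (TCP) lies at the very end of the fingers, on their centre line; the grasp point (between the pads) lies env.hold_point_z behind it (env.hold_point_z is the distance from the TCP to the grasp point, in mm); z points along the fingers, y is the line along which they close (so a half turn about z gives the same grasp; the last joint's range is limited). The gripper opens to 85 mm and grips with 20 to 120 N. Pads are 22 mm wide; open, the fingers measure 114 mm over their backs; the gripper's body (76 mm by 85 mm) begins 54 mm behind the grasp point. The pads swing forward as they close: fully open they stand 13 mm farther back than shut.
Start: joints at [-1.307, 0.259, 1.535, -0, 1.348, -0.203], TCP at [247.537, -491.152, 231.31] pointing down, gripper open.
Joint ranges: [-3.14, 3.14], [-0.91, 2.08], [0.19, 2.58], [-1.22, 4.36], [0.22, 2.71], [-3.12, 3.12]. Speed limits (rad/s): [2.57, 2.57, 3.14, 3.14, 3.14, 3.14].

### API

Orientations are given as a unit quaternion [x, y, z, w].
In Python, from station import env, sensors, ticket, capture, camera_info gives the robot as it stands (env), with the cameras as plain functions, the readings (sensors) and the job (ticket).
- The arm moves only by the tool shift_gripper, called after ">>>" by a JSON object that holds its "op" and its "data", one argument or row to a line. Schema: {"type":"object","properties":{"ticks":{"type":"array","items":{"type":"array","items":{"type":"array","items":{"type":"number"},"minItems":6,"maxItems":6},"minItems":1,"maxItems":12},"minItems":1,"maxItems":1},"aperture":{"type":"number"},"grip_n":{"type":"number"},"only":{"type":"string"},"quiet":{"type":"boolean"},"lines":{"type":"string"}},"required":["ticks"],"additionalProperties":false}. ticks is a list that holds a single list of rows (three levels of brackets), with 1 to 12 rows, each of 6 numbers: dx, dy, dz in shares of the most that a row can go, 1 being 62.5 mm, then a rotation vector rx, ry, rz in parts of the range, where 1.0 means pi rad; each row shifts and turns the commanded pose from where the row before left it, along the tool's axes as they then stand; what a row does not reach is not made up. A row lasts 1/8 s, in which the tool goes at most 62.5 mm and 0.188 rad, less where a joint would pass 70% of its speed; a pose out of reach is approached as far as the arm can. aperture is the finger opening in mm, set as the call begins (left out keeps the last). The fingers move at their own pace and stop on an object; grip_n is the grip in N (left out, the last holds). Time passes only in rows, so rows that do not move let the fingers close. The tool returns the time, the measured TCP pose, the force, the opening and the grip force at its end. only (a regular expression) keeps the lines of the reply that match it, lines (a string "A,B") keeps lines A to B, and quiet returns only ok. Shift and turn numbers lie between -1 and 1, and a call with a number outside is refused. Input that does not fit is refused with a message, and nothing moves.
- sensors.get_obs(): the state, without advancing time (a new reading comes with each control period).
- capture(name): name is "scene" or "top" or "wrist"; returns the picture (420x560x3 uint8, red, green, blue); there is no depth.
- camera_info(name): a dict with "fx", "fy", "cx", "cy" (pixels), "extrinsics" (4x4, takes a point from world to camera coordinates); the wrist camera has in their place "mount" (4x4, takes a point from camera to tool coordinates, whose origin is the TCP and whose axes are the flange's). Camera axes: x right, y down, z forward; pixel columns grow to the right and rows downward; lengths in mm; the calibration is good to about 2 mm. A picture is of the moment at which its call begins: read the wrist's pose just before it. camera_info takes no time and is no camera call.
- ticket.finish_job(): hands the job in; it is judged then, once.
The state is a dict: "time": time; "joints": joint angles; "joint_velocities": joint speeds; "joint_efforts": joint torques, N m; "ee_pos": TCP position; "orientation": TCP orientation; "contact_force": force on the tool from outside, world axes, zero at the start; "wrist_torque": the same for the moment, N m; "grip_width": finger opening in mm; "grip_force": force on a finger pad.
Only numpy, scipy, OpenCV 4.12 (cv2) and the standard library are available. Lean on these libraries where they do the work, as an engineer would, in place of code of your own. Each camera call takes 0.05 s, during which the arm holds its last target. There are 200 camera calls.

## Working session

There is one attempt and no reset: what is moved stays moved. The work goes in short steps, Python scripts to look and compute and a tool call to move; the robot and the scene stay as the last step left them, time stands still between calls to the robot, and variables do not carry over. Pictures are saved under pics/ and viewed, at most 14 in all, crops included, and the job is handed in when it is done.

```bash
ls; mkdir -p pics
```

Run:
```python
from station import env, sensors, ticket, capture, camera_info
import cv2
for n in ("top","scene"):
    cv2.imwrite(f"pics/{n}0.png",cv2.cvtColor(capture(n),cv2.COLOR_RGB2BGR)); print(camera_info(n))
print(camera_info("wrist"),env.hold_point_z,sensors.get_obs())
```

```text
pics
station.py
{'fx': 475.7515127903434, 'fy': 475.7515127903434, 'cx': 277.19753967638957, 'cy': 211.99364950308646, 'extrinsics': array([[ 2.27935449e-02, -9.99738753e-01,  1.69709774e-03,
         8.64007266e+01],
       [-9.78092605e-01, -2.26513029e-02, -2.06934227e-01,
         5.48445556e+02],
       [ 2.06918608e-01,  3.05684584e-03, -9.78353385e-01,
         8.70447054e+02],
       [ 0.00000000e+00,  0.00000000e+00,  0.00000000e+00,
         1.00000000e+00]])}
{'fx': 450.6027563052697, 'fy': 450.6027563052697, 'cx': 283.68164227161384, 'cy': 215.3272120767835, 'extrinsics': array([[ 7.37189380e-01,  6.75549829e-01,  1.35737669e-02,
        -4.71740286e+02],
       [ 4.24061715e-01, -4.46927976e-01, -7.87671915e-01,
        -1.43508188e+02],
       [-5.26045131e-01,  5.86419486e-01, -6.15945376e-01,
         1.31086428e+03],
       [ 0.00000000e+00,  0.00000000e+00,  0.00000000e+00,
         1.00000000e+00]])}
{'fx': 377.6100111314427, 'fy': 377.6100111314427, 'cx': 281.75514637864944, 'cy': 202.64512536156727, 'mount': array([[-3.78394768e-04, -9.47101727e-01, -3.2
[... 366 characters left out ...]
59295297e-01,  1.53596094e+00,  1.33217993e-05,
        1.34797676e+00, -2.02782540e-01]), 'joint_velocities': array([ 5.80644282e-05, -1.42091348e-03, -2.67284865e-03,  2.68285070e-05,
        1.31408806e-03,  4.44961909e-04]), 'joint_efforts': array([ 2.58791020e-03, -4.46971786e+01, -2.91248006e+01, -3.69247773e-04,
        6.28850234e-03,  9.71500214e-06]), 'ee_pos': array([ 247.41205603, -490.6975172 ,  230.54935572]), 'orientation': array([ 9.72889611e-01,  2.31268526e-01, -1.86017833e-05, -8.19990399e-04]), 'contact_force': array([-0.47237717,  0.49871007,  0.2666041 ]), 'wrist_torque': array([ 0.02989707, -0.03619222,  0.00620521]), 'grip_force': 0.0, 'grip_width': 85.63154203241494}
```

View pics/top0.png

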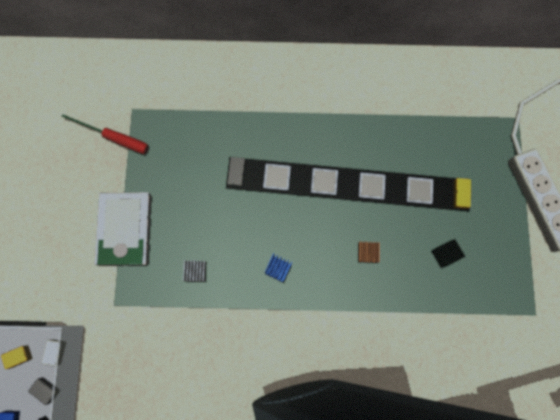

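View pics/scene0.png

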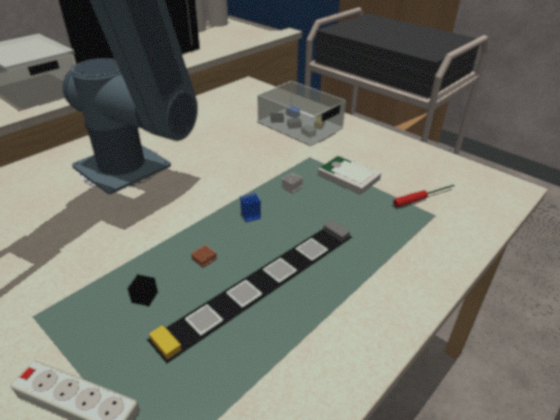

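Top view: yellow block at (463,193), marks at about (420,190), (372,186), (324,181) and (277,177). Sinks are black (448,253), copper (368,252), blue (278,268) and silver (195,271). I'll enlarge it for precision.

Run:
```python
import cv2,numpy as np
im=cv2.imread("pics/top0.png")
a=[im[h:h+64,x:x+64] for x,h in((163,239),(246,236),(336,220),(416,221))]
cv2.imwrite("pics/sinks.png",np.hstack([cv2.resize(c,(200,200),interpolation=cv2.INTER_CUBIC) for c in a]))
cv2.imwrite("pics/strip.png",cv2.resize(im[145:220,215:481],(798,225),interpolation=cv2.INTER_CUBIC))
```

Create h.py:
```python
import numpy as np, cv2
from scipy.spatial.transform import Rotation as R
from station import env, sensors, ticket, capture, camera_info
def T(name):
    i=camera_info(name)
    K=np.array([[i["fx"],0,i["cx"]],[0,i["fy"],i["cy"]],[0,0,1]])
    if name=="wrist":
        o=sensors.get_obs(); M=np.eye(4); M[:3,:3]=R.from_quat(o["orientation"]).as_matrix(); M[:3,3]=o["ee_pos"]
        E=np.linalg.inv(M@i["mount"])
    else: E=i["extrinsics"]
    return K,E
def px2w(KE,uv,z):
    K,E=KE; C=-E[:3,:3].T@E[:3,3]; d=E[:3,:3].T@np.linalg.inv(K)@[*uv,1]
    return (C+d*(z-C[2])/d[2])[:2]
def proj(KE,P):
    p=KE[0]@(KE[1][:3,:3]@np.asarray(P,float).T+KE[1][:3,3:]); return (p[:2]/p[2]).T
def fit(pts):
    (c,s,a)=cv2.minAreaRect(np.float32(pts)); return np.round(c,1),np.round(s,1),round((a+45)%90-45,1)
def to(x,y,z,yaw=None):
    """shift in tool axes to world point; yaw = direction of tool y axis (deg, mod 180)"""
    o=sensors.get_obs(); r=R.from_quat(o["orientation"]); d=r.inv().apply(np.array([x,y,z])-o["ee_pos"])
    m=r.as_matrix(); ty=np.degrees(np.arctan2(m[1,1],m[0,1]))
    print("d tool",d.round(1),"tool y yaw",ty.round(1), "tilt",m[:,2].round(4))
    if yaw is not None: print("rz",[round(float(np.radians(-((yaw-ty+90)%180-90)-s)),3) for s in(0,)], "j6",o["joints"][5])
```

Run:
```python
from h import *
k=T("top")
for n,p,z in[("yellow",(463,193),18),("m1",(420,190),5),("m2",(372,186),5),("m3",(324,181),5),("m4",(277,177),5),("silver",(195,271),32),("blue",(278,268),56),("copper",(368,252),20),("black",(448,253),44)]: print(n,px2w(k,p,z).round(0))
```

```text
yellow [ 603. -281.]
m1 [ 611. -197.]
m2 [617. -97.]
m3 [626.   3.]
m4 [632. 101.]
silver [430. 257.]
blue [438.  95.]
copper [477. -84.]
black [ 475. -235.]
```

View pics/sinks.png

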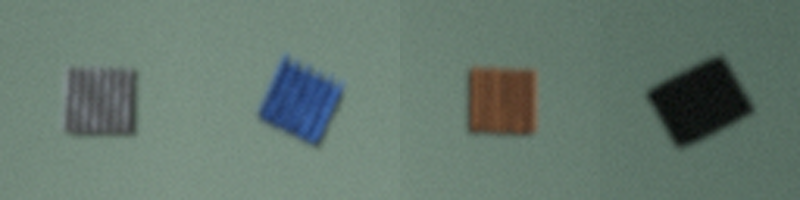

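View pics/strip.png

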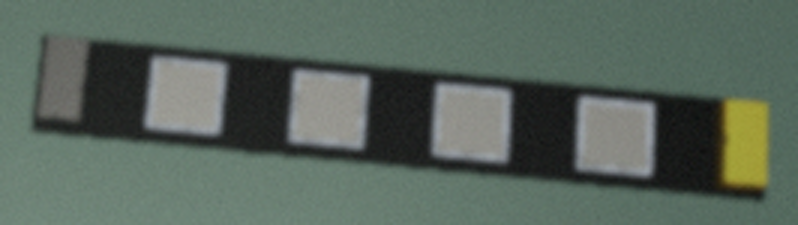

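The enlargement is sharp enough. Mark centres in the strip crop are (615,136), (472,122), (329,109) and (186,95). For the sinks I'll fit projected boxes to the colour silhouettes.

Add to h.py:
```python
from scipy.optimize import minimize
def boxmodel(KE,q,h,S,off,shape,z0=0,L=(40,40)):
    x,y,a=q; c,s=np.cos(a),np.sin(a)
    P=[(x+c*u-s*v,y+s*u+c*v,z0+w) for u in(-L[0]/2,L[0]/2) for v in(-L[1]/2,L[1]/2) for w in(0,h)]
    uv=((proj(KE,P)-off+.5)*S-.5)
    m=np.zeros(shape,np.uint8); cv2.fillConvexPoly(m,np.int32(cv2.convexHull(np.float32(uv))*16),1,lineType=cv2.LINE_8,shift=4)
    return cv2.GaussianBlur(m.astype(np.float32),(0,0),S*.7)
def fitbox(im,KE,xy,h,yaw0,half=32,S=6,z0=0):
    """silhouette fit against local background colour; im BGR"""
    c=proj(KE,[(*xy,z0+h/2)])[0].round().astype(int); off=c-half
    p=im[off[1]:off[1]+2*half,off[0]:off[0]+2*half].astype(np.float32)
    bg=np.median(np.vstack([p[:4].reshape(-1,3),p[-4:].reshape(-1,3)]),0)
    d=np.linalg.norm(p-bg,axis=2); n=np.clip(d/np.percentile(d,94)/.8,0,1); n[d<18]=0
    n=cv2.resize(n,None,fx=S,fy=S,interpolation=cv2.INTER_LINEAR)
    f=lambda q:float(((boxmodel(KE,q,h,S,off,n.shape,z0)-n)**2).mean())
    b=min((minimize(f,[*xy,np.radians(a)],method="Nelder-Mead",options=dict(initial_simplex=[[*xy,np.radians(a)],[xy[0]+6,xy[1],np.radians(a)],[xy[0],xy[1]+6,np.radians(a)],[xy[0],xy[1],np.radians(a+12)]])) for a in(yaw0-15,yaw0,yaw0+15)),key=lambda r:r.fun)
    return b.x[:2].round(1),round((np.degrees(b.x[2])+45)%90-45,1),round(b.fun,4)
```

Run:
```python
from h import *
k=T("top"); im=cv2.imread("pics/top0.png")
for n,xy,h,a in[("silver",(430,257),32,0),("blue",(438,95),56,-25),("copper",(477,-84),20,0),("black",(475,-235),44,30)]: print(n,fitbox(im,k,xy,h,a))
c=np.array([(615,136),(472,122),(329,109),(186,95)])
m=np.array([px2w(k,(215+(a+.5)/3-.5,145+(b+.5)/3-.5),5) for a,b in c]);print(m.round(1))
d=m[3]-m[0];d/=np.linalg.norm(d);print("row",m.mean(0),d,np.degrees(np.arctan2(d[1],d[0])))
for t in(-150,-50,50,150):print((m.mean(0)+t*d).round(1))
```

```text
silver (array([430.2, 258.4]), np.float64(0.6), np.float64(0.0026))
blue (array([438.4,  94.6]), np.float64(-24.4), np.float64(0.003))
copper (array([477.6, -85.6]), np.float64(-1.1), np.float64(0.0015))
black (array([ 478. , -241.3]), np.float64(28.6), np.float64(0.0004))
[[ 611.1 -196.6]
 [ 618.8  -97.4]
 [ 625.9    2.1]
 [ 633.7  102. ]]
row [622.38419356 -47.4909327 ] [0.07557603 0.99714004] 85.6656795182868
[ 611.  -197.1]
[618.6 -97.3]
[626.2   2.4]
[633.7 102.1]
```

Run:
```python
from h import *
to(478,-241.3,130,-61.4)
```

```text
d tool [ 318.1 -118.8  100.8] tool y yaw -63.3 tilt [-4.0e-04  1.6e-03 -1.0e+00]
rz [-0.032] j6 -0.2027825400794615
```

Careful with the scale: shifts go in shares of 62.5 mm and turns go in shares of pi rad. That gives: 45.5 mm is 0.728, 45.4 mm is 0.7264, -0.032 rad / 3.1416 = -0.0102.

>>> {"op": "shift_gripper", "data": {
  "ticks": [
    [[0.728, -0.272, 0.2304, 0, 0, -0.0102], [0.728, -0.272, 0.2304, 0, 0, 0], [0.728, -0.272, 0.2304, 0, 0, 0], [0.7264, -0.272, 0.2304, 0, 0, 0], [0.7264, -0.272, 0.2304, 0, 0, 0], [0.7264, -0.272, 0.2304, 0, 0, 0], [0.7264, -0.272, 0.2304, 0, 0, 0], [0, 0, 0, 0, 0, 0], [0, 0, 0, 0, 0, 0]]
  ],
  "aperture": 85
}}

```text
time: 1.23
ee_pos: [470.9, -235.6, 130.4]
orientation: [0.969, 0.247, -0.0, -0.0]
contact_force: [0.8, -0.6, -0.2]
grip_width: 84.9
grip_force: 0.0
```

Run:
```python
from h import *
k=T("wrist"); im=cv2.cvtColor(capture("wrist"),cv2.COLOR_RGB2BGR); cv2.imwrite("pics/w1.png",im)
print(proj(k,[(478,-241.3,44),(478,-241.3,0),(611,-197,5)]))
to(478,-241.3,12,-61.4)
```

```text
[[296.18140643 207.78099159]
 [294.13505099 188.22278315]
 [336.57649899 -22.14093765]]
d tool [  4.    7.8 118.6] tool y yaw -61.4 tilt [-2.e-04 -5.e-04 -1.e+00]
rz [-0.001] j6 0.39582249075210985
```

View pics/w1.png

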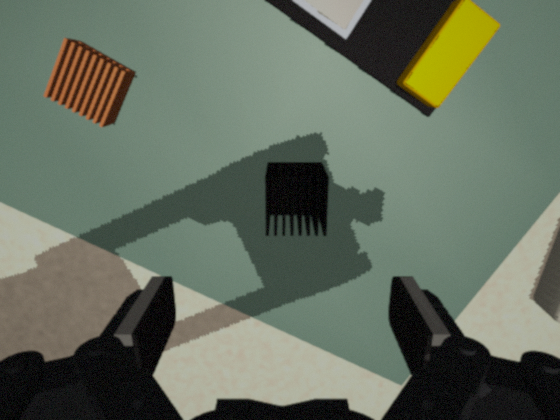

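Wrist view: black sink at cols 265–328, rows 162–236, with the copper sink and yellow block above. I'll check the fit against these edges.

Run:
```python
from h import *
k=T("wrist")
a=np.radians(28.6);c,s=np.cos(a),np.sin(a)
P=[(478+c*u-s*v,-241.3+s*u+c*v,w) for u in(-20,20) for v in(-20,20) for w in(0,44)]
u=proj(k,P);print(u.min(0),u.max(0))
```

```text
[263.66674139 161.51942639] [327.62374589 235.68494765]
```

The edges match to about 1 px. Descending and gripping.

In the tool's units: 40 mm is 0.64, 7.8 mm is 0.1248.

>>> {"op": "shift_gripper", "data": {
  "ticks": [
    [[0.064, 0.1248, 0, 0, 0, 0], [0, 0, 0.64, 0, 0, 0], [0, 0, 0.64, 0, 0, 0], [0, 0, 0.608, 0, 0, 0], [0, 0, 0, 0, 0, 0], [0, 0, 0, 0, 0, 0]]
  ]
}}

```text
time: 2.02
ee_pos: [479.1, -241.9, 13.7]
orientation: [0.969, 0.246, 0.001, 0.001]
contact_force: [0.2, 0.1, 0.4]
grip_width: 84.9
grip_force: 0.0
```

```bash
python3 -c "
from h import *
to(478,-241.3,12,-61.4)"
```

```text
d tool [-0.7 -1.   1.7] tool y yaw -61.5 tilt [ 0.0015 -0.0013 -1.    ]
rz [-0.001] j6 0.39766674498781784
```

>>> {"op": "shift_gripper", "data": {
  "ticks": [
    [[0, 0, 0, 0, 0, 0], [0, 0, 0, 0, 0, 0], [0, 0, 0, 0, 0, 0], [0, 0, 0, 0, 0, 0], [0, 0, 0, 0, 0, 0], [0, 0, 0, 0, 0, 0], [0, 0, 0, 0, 0, 0], [0, 0, 0, 0, 0, 0]]
  ],
  "aperture": 30,
  "grip_n": 50
}}

```text
time: 3.02
ee_pos: [479.0, -240.9, 13.7]
orientation: [0.969, 0.247, 0.001, 0.001]
contact_force: [-0.1, 0.2, 7.0]
grip_width: 39.2
grip_force: 51.2
```

```bash
python3 -c "
from h import *
to(478,-241.3,12,-61.4)"
```

```text
d tool [-1.1 -0.1  1.7] tool y yaw -61.4 tilt [ 0.0015 -0.0013 -1.    ]
rz [-0.0] j6 0.3977157481274079
```

In the tool's units: -30 mm is -0.48, -20 mm is -0.32, 0.144 rad / 3.1416 = 0.0458.

>>> {"op": "shift_gripper", "data": {
  "ticks": [
    [[0, 0, -0.32, 0, 0, 0], [0, 0, -0.48, 0, 0, 0.0458], [0, 0, -0.48, 0, 0, 0.0458], [0, 0, 0, 0, 0, 0.0458], [0, 0, 0, 0, 0, 0.0452], [0, 0, 0, 0, 0, 0]]
  ]
}}

```text
time: 3.78
ee_pos: [478.2, -240.3, 92.6]
orientation: [0.999, -0.037, -0.0, 0.0]
contact_force: [0.1, -1.3, -1.1]
grip_width: 39.6
grip_force: 50.6
```

```bash
python3 -c "
from h import *
to(619.7,-97.4,80,85.7)"
```

```text
d tool [ 130.5 -152.9   12.6] tool y yaw -94.2 tilt [-0. -0. -1.]
rz [0.001] j6 0.9704991017231299
```

In the tool's units: -30.6 mm is -0.4896, -30.5 mm is -0.488.

>>> {"op": "shift_gripper", "data": {
  "ticks": [
    [[0.416, -0.4896, 0, 0, 0, 0], [0.416, -0.4896, 0, 0, 0, 0], [0.416, -0.4896, 0, 0, 0, 0], [0.416, -0.4896, 0.096, 0, 0, 0], [0.424, -0.488, 0.1056, 0, 0, 0], [0, 0, 0, 0, 0, 0], [0, 0, 0, 0, 0, 0]]
  ]
}}

```text
time: 4.65
ee_pos: [619.4, -97.8, 79.5]
orientation: [0.999, -0.036, -0.001, 0.0]
contact_force: [-1.0, -0.1, -0.1]
grip_width: 39.2
grip_force: 50.6
```

Run:
```python
from h import *
to(619.7,-97.4,20,85.7)
k=T("wrist");im=cv2.cvtColor(capture("wrist"),cv2.COLOR_RGB2BGR); 
a=np.radians(-4.3);c,s=np.cos(a),np.sin(a)
for x,y in[(618.6,-97.3),(611,-197.1),(626.2,2.4)]:
  q=np.array([[x+c*u-s*v,y+s*u+c*v,5] for u,v in((-26,-26),(26,-26),(26,26),(-26,26))])
  cv2.polylines(im,[np.int32(proj(k,q)*16)],True,(0,0,255),1,shift=4)
cv2.imwrite("pics/w2.png",im)
```

```text
d tool [ 0.4 -0.4 59.5] tool y yaw -94.2 tilt [-0.0013 -0.     -1.    ]
rz [0.002] j6 1.309815120632351
```

View pics/w2.png

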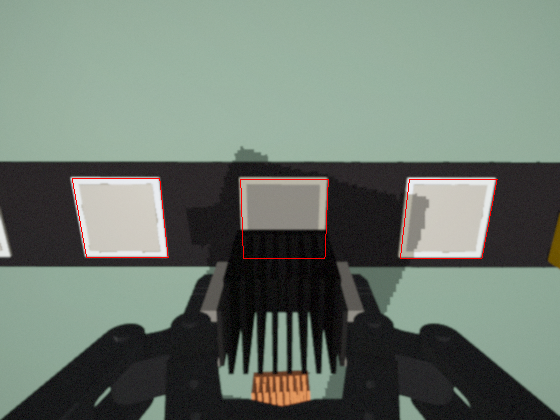

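The red overlay of the predicted marks lies on the plates within about 1 px, so the map is good. The sink sits at (285,300), centred over its mark. Lowering it.

In the tool's units: 25 mm is 0.4, 8 mm is 0.128.

>>> {"op": "shift_gripper", "data": {
  "ticks": [
    [[0.0064, -0.0064, 0.4, 0, 0, 0], [0, 0, 0.4, 0, 0, 0], [0, 0, 0.128, 0, 0, 0], [0, 0, 0.032, 0, 0, 0], [0, 0, 0, 0, 0, 0], [0, 0, 0, 0, 0, 0]]
  ]
}}

```text
time: 5.45
ee_pos: [621.0, -97.7, 21.0]
orientation: [0.999, -0.038, 0.001, 0.0]
contact_force: [0.3, 0.2, -2.2]
grip_width: 39.5
grip_force: 50.7
```

```bash
python3 -c "
from h import *
to(619.7,-97.4,18.7,85.7)"
```

```text
d tool [-1.4 -0.2  2.3] tool y yaw -94.3 tilt [ 1.7e-03 -6.0e-04 -1.0e+00]
rz [-0.0] j6 1.3127494544513363
```

In the tool's units: 1.5 mm is 0.024, -1.4 mm is -0.0224.

>>> {"op": "shift_gripper", "data": {
  "ticks": [
    [[-0.0224, 0, 0.024, 0, 0, 0], [0, 0, 0.0112, 0, 0, 0], [0, 0, 0, 0, 0, 0]]
  ]
}}

```text
time: 5.82
ee_pos: [619.3, -97.4, 18.7]
orientation: [0.999, -0.038, 0.0, 0.0]
contact_force: [-1.4, 0.3, 4.7]
grip_width: 39.0
grip_force: 51.6
```

>>> {"op": "shift_gripper", "data": {
  "ticks": [
    [[0, 0, 0, 0, 0, 0], [0, 0, 0, 0, 0, 0], [0, 0, 0, 0, 0, 0], [0, 0, -0.24, 0, 0, 0], [0, 0, -0.64, 0, 0, 0], [0, 0, -0.64, 0, 0, 0]]
  ],
  "aperture": 62
}}

```text
time: 6.58
ee_pos: [619.0, -97.3, 114.5]
orientation: [0.999, -0.038, 0.0, -0.0]
contact_force: [0.4, 0.7, -0.2]
grip_width: 62.1
grip_force: 0.0
```

```bash
python3 -c "
from h import *
to(438.4,94.6,90,-114.4)
to(438.4,94.6,90,-24.4)"
```

```text
d tool [-194.5 -177.8   24.5] tool y yaw -94.3 tilt [ 0.e+00  1.e-04 -1.e+00]
rz [0.351] j6 1.3123277791804928
d tool [-194.5 -177.8   24.5] tool y yaw -94.3 tilt [ 0.e+00  1.e-04 -1.e+00]
rz [-1.22] j6 1.3123277791804928
```

In the tool's units: -39 mm is -0.624, -35.6 mm is -0.5696, 0.176 rad / 3.1416 = 0.056.

>>> {"op": "shift_gripper", "data": {
  "ticks": [
    [[-0.624, -0.5696, 0, 0, 0, 0], [-0.624, -0.5696, 0, 0, 0, 0], [-0.624, -0.5696, 0.08, 0, 0, 0], [-0.624, -0.5696, 0.16, 0, 0, 0], [-0.616, -0.5664, 0.16, 0, 0, 0], [0, 0, 0, 0, 0, 0.056], [0, 0, 0, 0, 0, 0.0557], [0, 0, 0, 0, 0, 0], [0, 0, 0, 0, 0, 0]]
  ],
  "aperture": 85
}}

```text
time: 7.7
ee_pos: [438.8, 94.5, 88.3]
orientation: [0.978, -0.21, 0.0, -0.0]
contact_force: [-0.3, 0.2, 0.4]
grip_width: 84.8
grip_force: 0.0
```

```bash
python3 -c "
from h import *
to(438.4,94.6,18,-114.4)"
```

```text
d tool [-0.5  0.1 70.3] tool y yaw -114.2 tilt [ 9.e-04 -0.e+00 -1.e+00]
rz [0.003] j6 1.9564959895025857
```

In the tool's units: 35 mm is 0.56, -0.5 mm is -0.008, 0.003 rad / 3.1416 = 0.001.

>>> {"op": "shift_gripper", "data": {
  "ticks": [
    [[-0.008, 0, 0.56, 0, 0, 0.001], [0, 0, 0.56, 0, 0, 0], [-0.008, 0, 0, 0, 0, 0], [0, 0, 0, 0, 0, 0], [0, 0, 0, 0, 0, 0]]
  ]
}}

```text
time: 8.32
ee_pos: [438.7, 95.0, 19.0]
orientation: [0.977, -0.213, 0.001, -0.0]
contact_force: [-0.2, -0.1, -0.4]
grip_width: 84.9
grip_force: 0.0
```

>>> {"op": "shift_gripper", "data": {
  "ticks": [
    [[0, 0, 0, 0, 0, 0], [0, 0, 0, 0, 0, 0], [0, 0, 0, 0, 0, 0], [0, 0, 0, 0, 0, 0], [0, 0, 0, 0, 0, 0], [0, 0, 0, 0, 0, 0], [0, 0, 0, 0, 0, 0]]
  ],
  "aperture": 30,
  "grip_n": 50
}}

```text
time: 9.2
ee_pos: [437.9, 95.0, 18.2]
orientation: [0.977, -0.213, 0.0, -0.0]
contact_force: [-0.4, 0.2, 5.9]
grip_width: 39.6
grip_force: 50.8
```

```bash
python3 -c "
from h import *
to(438.4,94.6,18,-114.4)"
```

```text
d tool [0.7 0.2 0.2] tool y yaw -114.6 tilt [ 8.e-04 -0.e+00 -1.e+00]
rz [-0.003] j6 1.963722458575749
```

In the tool's units: -35 mm is -0.56, -20 mm is -0.32, -0.177 rad / 3.1416 = -0.0563.

>>> {"op": "shift_gripper", "data": {
  "ticks": [
    [[0, 0, -0.32, 0, 0, 0], [0, 0, -0.56, 0, 0, -0.0563], [0, 0, -0.56, 0, 0, -0.0563], [0, 0, 0, 0, 0, 0]]
  ]
}}

```text
time: 9.7
ee_pos: [439.3, 95.0, 109.9]
orientation: [0.999, -0.037, 0.003, -0.0]
contact_force: [-0.1, -0.6, -1.5]
grip_width: 39.4
grip_force: 50.5
```

```bash
python3 -c "
from h import *
to(610.3,-197,95,85.7)"
```

```text
d tool [192.2 278.4  15.8] tool y yaw -94.3 tilt [ 5.3e-03 -2.0e-04 -1.0e+00]
rz [0.0] j6 1.609452022190582
```

In the tool's units: 39.8 mm is 0.6368, 27.5 mm is 0.44.

>>> {"op": "shift_gripper", "data": {
  "ticks": [
    [[0.44, 0.6368, 0, 0, 0, 0], [0.44, 0.6368, 0, 0, 0, 0], [0.44, 0.6368, 0, 0, 0, 0], [0.44, 0.6368, 0, 0, 0, 0], [0.44, 0.6368, 0, 0, 0, 0], [0.44, 0.6368, 0, 0, 0, 0], [0.44, 0.6336, 0.224, 0, 0, 0], [0, 0, 0, 0, 0, 0], [0, 0, 0, 0, 0, 0]]
  ]
}}

```text
time: 10.82
ee_pos: [607.2, -196.3, 91.7]
orientation: [0.999, -0.039, -0.002, -0.001]
contact_force: [0.4, 0.1, -1.6]
grip_width: 39.6
grip_force: 50.9
```

```bash
python3 -c "
from h import *
to(610.3,-197,23.2,85.7)"
```

```text
d tool [ 3.4  0.6 68.5] tool y yaw -94.4 tilt [-0.0034  0.0022 -1.    ]
rz [-0.002] j6 1.1603278279237421
```

In the tool's units: 30 mm is 0.48, 6 mm is 0.096.

>>> {"op": "shift_gripper", "data": {
  "ticks": [
    [[0.048, 0.008, 0.48, 0, 0, 0], [0, 0, 0.48, 0, 0, 0], [0, 0, 0.096, 0, 0, 0], [0, 0, 0, 0, 0, 0], [0, 0, 0, 0, 0, 0], [0, 0, 0, 0, 0, 0]]
  ]
}}

```text
time: 11.58
ee_pos: [612.2, -198.1, 29.1]
orientation: [0.999, -0.038, 0.001, 0.0]
contact_force: [0.5, -0.6, -1.4]
grip_width: 39.4
grip_force: 50.9
```

```bash
python3 -c "
from h import *
to(610.3,-197,23.2,85.7)"
```

```text
d tool [-2.  -0.9  5.9] tool y yaw -94.3 tilt [ 0.002  -0.0011 -1.    ]
rz [-0.0] j6 1.1599732963364926
```

In the tool's units: 3.7 mm is 0.0592, -2 mm is -0.032.

>>> {"op": "shift_gripper", "data": {
  "ticks": [
    [[-0.032, -0.0144, 0.0592, 0, 0, 0], [0, 0, 0.016, 0, 0, 0], [0, 0, 0, 0, 0, 0], [0, 0, 0, 0, 0, 0]]
  ]
}}

```text
time: 12.08
ee_pos: [609.5, -196.7, 23.3]
orientation: [0.999, -0.038, -0.0, -0.0]
contact_force: [-1.7, 1.1, 3.3]
grip_width: 39.6
grip_force: 51.1
```

```bash
python3 -c "
from h import *
to(610.3,-197,23.2,85.7)"
```

```text
d tool [0.8 0.2 0.1] tool y yaw -94.3 tilt [-1.e-04  0.e+00 -1.e+00]
rz [-0.0] j6 1.1599171749820942
```

In the tool's units: -40 mm is -0.64, -15 mm is -0.24, -0.084 rad / 3.1416 = -0.0267.

>>> {"op": "shift_gripper", "data": {
  "ticks": [
    [[0, 0, 0, 0, 0, 0], [0, 0, 0, 0, 0, 0], [0, 0, 0, 0, 0, 0], [0, 0, -0.24, 0, 0, 0], [0, 0, -0.64, 0, 0, 0], [0, 0, -0.64, 0, 0, -0.0267], [0, 0, 0, 0, 0, 0]]
  ],
  "aperture": 62
}}

```text
time: 12.95
ee_pos: [612.3, -198.1, 123.4]
orientation: [1.0, 0.005, 0.004, 0.002]
contact_force: [0.7, -0.8, -0.4]
grip_width: 61.8
grip_force: 0.0
```

```bash
python3 -c "
from h import *
to(430.2,258.4,80,-89.4)
to(477.6,-85.6,80,-91.1)"
```

```text
d tool [-178.1 -458.4   39.9] tool y yaw -89.5 tilt [ 0.0083 -0.0044 -1.    ]
rz [-0.001] j6 1.0754169554569764
d tool [-134.  -113.9   41.8] tool y yaw -89.5 tilt [ 0.0083 -0.0044 -1.    ]
rz [0.029] j6 1.0754169554569764
```

>>> {"op": "shift_gripper", "data": {
  "ticks": [
    [[-0.3168, -0.8128, 0, 0, 0, 0], [-0.3168, -0.8128, 0, 0, 0, 0], [-0.3168, -0.8128, 0, 0, 0, 0], [-0.3168, -0.8128, 0, 0, 0, 0], [-0.3168, -0.8128, 0, 0, 0, 0], [-0.3168, -0.8128, 0, 0, 0, 0], [-0.3168, -0.8128, 0.16, 0, 0, 0], [-0.3168, -0.8128, 0.24, 0, 0, 0], [-0.32, -0.8128, 0.24, 0, 0, 0], [0, 0, 0, 0, 0, 0], [0, 0, 0, 0, 0, 0]]
  ],
  "aperture": 85
}}

```text
time: 14.32
ee_pos: [427.1, 258.8, 78.0]
orientation: [1.0, 0.005, -0.0, 0.0]
contact_force: [0.1, -0.5, -0.0]
grip_width: 85.2
grip_force: 0.0
```

```bash
python3 -c "
from h import *
to(430.2,258.4,8,-89.4)"
```

```text
d tool [ 3.1  0.4 70. ] tool y yaw -89.4 tilt [-0.e+00 -4.e-04 -1.e+00]
rz [-0.001] j6 1.8826530177250311
```

In the tool's units: 34 mm is 0.544, 3 mm is 0.048.

>>> {"op": "shift_gripper", "data": {
  "ticks": [
    [[0.048, 0.0064, 0.544, 0, 0, 0], [0, 0, 0.544, 0, 0, 0], [0, 0, 0, 0, 0, 0], [0, 0, 0, 0, 0, 0]]
  ]
}}

```text
time: 14.82
ee_pos: [431.5, 257.9, 11.1]
orientation: [1.0, 0.004, 0.001, -0.0]
contact_force: [1.0, -0.5, -0.2]
grip_width: 85.0
grip_force: 0.0
```

>>> {"op": "shift_gripper", "data": {
  "ticks": [
    [[0, 0, 0, 0, 0, 0], [0, 0, 0, 0, 0, 0], [0, 0, 0, 0, 0, 0], [0, 0, 0, 0, 0, 0], [0, 0, 0, 0, 0, 0], [0, 0, 0, 0, 0, 0], [0, 0, 0, 0, 0, 0]]
  ],
  "aperture": 30,
  "grip_n": 50
}}

```text
time: 15.7
ee_pos: [430.8, 258.7, 11.0]
orientation: [1.0, 0.005, 0.001, -0.0]
contact_force: [-0.1, 0.2, 6.3]
grip_width: 38.9
grip_force: 51.3
```

```bash
python3 -c "
from h import *
to(430.2,258.4,8,-89.4)"
```

```text
d tool [-0.6  0.3  3. ] tool y yaw -89.5 tilt [ 1.7e-03  4.0e-04 -1.0e+00]
rz [-0.001] j6 1.8804642196911716
```

>>> {"op": "shift_gripper", "data": {
  "ticks": [
    [[0, 0, -0.32, 0, 0, 0], [0, 0, -0.64, 0, 0, 0.0271], [0, 0, -0.64, 0, 0, 0], [0, 0, 0, 0, 0, 0], [0, 0, 0, 0, 0, 0]]
  ]
}}

```text
time: 16.32
ee_pos: [429.6, 258.4, 109.6]
orientation: [0.999, -0.038, -0.0, 0.0]
contact_force: [0.1, 0.1, -1.4]
grip_width: 38.9
grip_force: 50.4
```

```bash
python3 -c "
from h import *
to(626.2,2.4,80,-94.3)"
```

```text
d tool [215.5 240.3  29.6] tool y yaw -94.4 tilt [-6.e-04 -2.e-04 -1.e+00]
rz [-0.001] j6 1.9654343054909436
```

In the tool's units: 34.5 mm is 0.552, 34.3 mm is 0.5488.

>>> {"op": "shift_gripper", "data": {
  "ticks": [
    [[0.4944, 0.5488, 0, 0, 0, 0], [0.4944, 0.5488, 0, 0, 0, 0], [0.4944, 0.5488, 0, 0, 0, 0], [0.4944, 0.5488, 0, 0, 0, 0], [0.4944, 0.5488, 0.16, 0, 0, 0], [0.4944, 0.5488, 0.32, 0, 0, 0], [0.4912, 0.552, 0.32, 0, 0, 0], [0, 0, 0, 0, 0, 0], [0, 0, 0.32, 0, 0, 0], [0, 0, 0.24, 0, 0, 0], [0, 0, 0, 0, 0, 0], [0, 0, 0, 0, 0, 0]]
  ]
}}

```text
time: 17.82
ee_pos: [627.4, 2.9, 25.3]
orientation: [0.999, -0.038, 0.0, -0.0]
contact_force: [-0.3, -0.3, -0.8]
grip_width: 39.4
grip_force: 50.5
```

```bash
python3 -c "
from h import *
to(626.8,2.4,16,-94.3)"
```

```text
d tool [-0.5  0.6  9.3] tool y yaw -94.3 tilt [ 2.e-04  0.e+00 -1.e+00]
rz [-0.001] j6 1.4733940871779243
```

In the tool's units: 6 mm is 0.096, 2 mm is 0.032.

>>> {"op": "shift_gripper", "data": {
  "ticks": [
    [[-0.0112, 0.008, 0.096, 0, 0, 0], [0, 0, 0.032, 0, 0, 0], [0, 0, 0.016, 0, 0, 0], [0, 0, 0, 0, 0, 0], [0, 0, 0, 0, 0, 0]]
  ]
}}

```text
time: 18.45
ee_pos: [626.7, 2.0, 16.1]
orientation: [0.999, -0.038, 0.0, -0.0]
contact_force: [-0.4, 0.2, 0.9]
grip_width: 39.2
grip_force: 50.6
```

```bash
python3 -c "
from h import *
to(626.8,2.4,16,-94.3)"
```

```text
d tool [ 0.1 -0.4  0.1] tool y yaw -94.4 tilt [ 2.e-04  0.e+00 -1.e+00]
rz [-0.001] j6 1.4724338655521267
```

In the tool's units: -40 mm is -0.64, -15 mm is -0.24, -0.056 rad / 3.1416 = -0.0178.

>>> {"op": "shift_gripper", "data": {
  "ticks": [
    [[0, 0, 0, 0, 0, 0], [0, 0, 0, 0, 0, 0], [0, 0, 0, 0, 0, 0], [0, 0, -0.24, 0, 0, 0], [0, 0, -0.64, 0, 0, 0], [0, 0, -0.64, 0, 0, -0.0178], [0, 0, 0, 0, 0, 0], [0, 0, 0, 0, 0, 0]]
  ],
  "aperture": 62
}}

```text
time: 19.45
ee_pos: [626.5, 2.0, 111.5]
orientation: [1.0, -0.01, 0.0, 0.0]
contact_force: [-0.5, 0.3, -1.2]
grip_width: 61.9
grip_force: 0.0
```

```bash
python3 -c "
from h import *
to(477.6,-85.6,60,-91.1)"
```

```text
d tool [-147.1   90.7   51.5] tool y yaw -91.2 tilt [ 6.e-04 -1.e-04 -1.e+00]
rz [-0.001] j6 1.4168118657652335
```

In the tool's units: -36.8 mm is -0.5888, -36.7 mm is -0.5872.

>>> {"op": "shift_gripper", "data": {
  "ticks": [
    [[-0.5888, 0.3632, 0, 0, 0, 0], [-0.5888, 0.3632, 0.16, 0, 0, 0], [-0.5888, 0.3632, 0.32, 0, 0, 0], [-0.5872, 0.3616, 0.336, 0, 0, 0], [0, 0, 0, 0, 0, 0], [0, 0, 0, 0, 0, 0], [0, 0, 0.48, 0, 0, 0], [0, 0, 0.288, 0, 0, 0], [0, 0, 0, 0, 0, 0], [0, 0, 0, 0, 0, 0]]
  ],
  "aperture": 85
}}

```text
time: 20.7
ee_pos: [478.9, -85.7, 12.7]
orientation: [1.0, -0.01, 0.001, 0.0]
contact_force: [-0.1, -1.4, 0.5]
grip_width: 85.0
grip_force: 0.0
```

```bash
python3 -c "
from h import *
to(477.6,-85.6,3,-91.1)"
```

```text
d tool [-1.4 -0.   9.7] tool y yaw -91.1 tilt [ 1.4e-03 -5.0e-04 -1.0e+00]
rz [-0.0] j6 1.1833713369903813
```

In the tool's units: 6 mm is 0.096, 3 mm is 0.048.

>>> {"op": "shift_gripper", "data": {
  "ticks": [
    [[-0.0224, 0, 0.096, 0, 0, 0], [0, 0, 0.048, 0, 0, 0], [0, 0, 0, 0, 0, 0], [0, 0, 0, 0, 0, 0]]
  ]
}}

```text
time: 21.2
ee_pos: [476.4, -85.8, 3.1]
orientation: [1.0, -0.01, 0.0, 0.0]
contact_force: [0.7, 0.7, -0.2]
grip_width: 84.3
grip_force: 0.0
```

>>> {"op": "shift_gripper", "data": {
  "ticks": [
    [[0, 0, 0, 0, 0, 0], [0, 0, 0, 0, 0, 0], [0, 0, 0, 0, 0, 0], [0, 0, 0, 0, 0, 0], [0, 0, 0, 0, 0, 0], [0, 0, 0, 0, 0, 0], [0, 0, 0, 0, 0, 0]]
  ],
  "aperture": 30,
  "grip_n": 40
}}

```text
time: 22.08
ee_pos: [476.6, -85.8, 3.3]
orientation: [1.0, -0.01, 0.0, 0.0]
contact_force: [0.1, 0.3, 4.7]
grip_width: 39.0
grip_force: 41.1
```

```bash
python3 -c "
from h import *
to(477.6,-85.6,3,-91.1)"
```

```text
d tool [ 1.  -0.2  0.3] tool y yaw -91.2 tilt [ 6.e-04 -3.e-04 -1.e+00]
rz [-0.001] j6 1.1819925926004722
```

>>> {"op": "shift_gripper", "data": {
  "ticks": [
    [[0, 0, -0.32, 0, 0, 0], [0, 0, -0.64, 0, 0, 0.0178], [0, 0, -0.64, 0, 0, 0], [0, 0, 0, 0, 0, 0], [0, 0, 0, 0, 0, 0]]
  ]
}}

```text
time: 22.7
ee_pos: [475.5, -85.3, 102.0]
orientation: [0.999, -0.038, -0.001, -0.0]
contact_force: [0.5, -0.9, -1.2]
grip_width: 39.0
grip_force: 40.7
```

```bash
python3 -c "
from h import *
to(633.7,102.1,80,-94.3)
cv2.imwrite('pics/w3.png',cv2.cvtColor(capture('wrist'),cv2.COLOR_RGB2BGR))"
```

```text
d tool [ 143.5 -198.9   21.9] tool y yaw -94.4 tilt [-1.5e-03  7.0e-04 -1.0e+00]
rz [-0.001] j6 1.2379637502440164
```

View pics/w3.png

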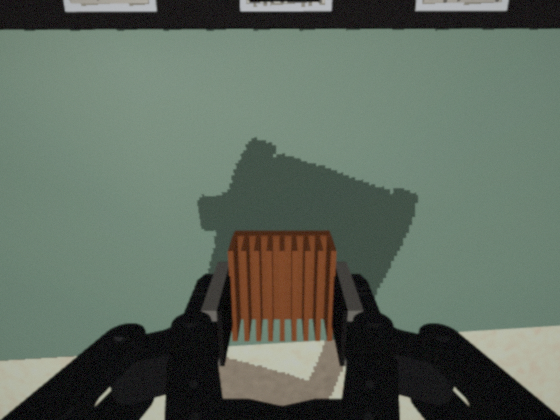

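Copper is held level between the pads (282,290). Carrying it to the far mark.

In the tool's units: -39.8 mm is -0.6368, 28.5 mm is 0.456.

>>> {"op": "shift_gripper", "data": {
  "ticks": [
    [[0.456, -0.6368, 0, 0, 0, 0], [0.456, -0.6368, 0, 0, 0, 0], [0.456, -0.6368, 0, 0, 0, 0], [0.456, -0.6368, 0.16, 0, 0, 0], [0.456, -0.6352, 0.24, 0, 0, 0], [0, 0, 0.32, 0, 0, 0], [0, 0, 0.32, 0, 0, 0], [0, 0, 0.32, 0, 0, 0], [0, 0, 0, 0, 0, 0], [0, 0, 0, 0, 0, 0]]
  ]
}}

```text
time: 24.0
ee_pos: [633.2, 101.7, 17.4]
orientation: [0.999, -0.038, -0.001, 0.0]
contact_force: [0.8, -0.1, -1.9]
grip_width: 38.9
grip_force: 40.8
```

```bash
python3 -c "
from h import *
to(632.7,102.2,8.3,-94.3)"
```

```text
d tool [-0.5 -0.4  9.1] tool y yaw -94.4 tilt [-0.0013  0.     -1.    ]
rz [-0.001] j6 1.6327631405804666
```

In the tool's units: 6 mm is 0.096, 2 mm is 0.032.

>>> {"op": "shift_gripper", "data": {
  "ticks": [
    [[-0.008, -0.0064, 0.096, 0, 0, 0], [0, 0, 0.032, 0, 0, 0], [0, 0, 0.0128, 0, 0, 0], [0, 0, 0, 0, 0, 0], [0, 0, 0, 0, 0, 0]]
  ]
}}

```text
time: 24.62
ee_pos: [633.2, 102.2, 9.4]
orientation: [0.999, -0.038, 0.0, -0.0]
contact_force: [0.3, -0.6, -1.3]
grip_width: 39.2
grip_force: 40.8
```

```bash
python3 -c "
from h import *
to(632.7,102.2,8.3,-94.3)"
```

```text
d tool [-0.5  0.1  1.1] tool y yaw -94.4 tilt [ 3.e-04  0.e+00 -1.e+00]
rz [-0.001] j6 1.6334259546330738
```

>>> {"op": "shift_gripper", "data": {
  "ticks": [
    [[0, 0, 0, 0, 0, 0], [0, 0, 0, 0, 0, 0], [0, 0, 0, 0, 0, 0], [0, 0, -0.24, 0, 0, 0], [0, 0, -0.64, 0, 0, 0], [0, 0, -0.64, 0, 0, 0], [-0.8, 0, -0.48, 0, 0, 0], [-0.96, 0, -0.32, 0, 0, 0], [-0.96, 0, -0.16, 0, 0, 0], [-0.96, 0, 0, 0, 0, 0], [0, 0, 0, 0, 0, 0], [0, 0, 0, 0, 0, 0]]
  ],
  "aperture": 62
}}

```text
time: 26.12
ee_pos: [405.5, 119.8, 165.4]
orientation: [0.999, -0.038, 0.002, -0.0]
contact_force: [0.1, -0.7, 0.1]
grip_width: 62.1
grip_force: 0.0
```

Run:
```python
from h import *
im=cv2.cvtColor(capture("top"),cv2.COLOR_RGB2BGR);cv2.imwrite("pics/t2.png",im)
cv2.imwrite("pics/strip2.png",cv2.resize(im[135:220,215:481],(798,255),interpolation=cv2.INTER_CUBIC))
cv2.imwrite("pics/w4.png",cv2.cvtColor(capture("wrist"),cv2.COLOR_RGB2BGR))
```

```text
(no output)
```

View pics/strip2.png

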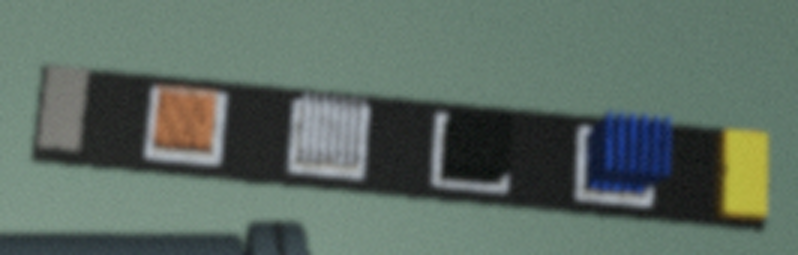

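View pics/w4.png

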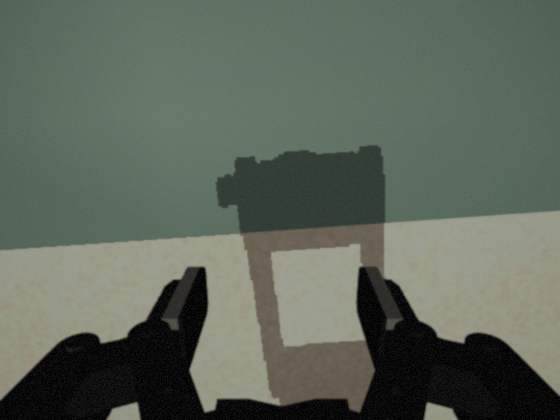

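All four stand in order: copper, silver, black, blue from grey to yellow. To check the offsets against parallax, I'll overlay the ideal box outlines.

Run:
```python
from h import *
k=T("top");im=cv2.imread("pics/t2.png")
S=4;x0,y0=255,140;p=cv2.resize(im[140:220,255:455],None,fx=S,fy=S,interpolation=cv2.INTER_CUBIC)
a=np.radians(-4.3);c,s=np.cos(a),np.sin(a)
for x,y,h in[(633.7,102.1,20),(626.2,2.4,32),(618.6,-97.3,44),(611,-197.1,56)]:
  for w in(5,5+h):
    q=[(x+c*u-s*v,y+s*u+c*v,w) for u,v in((-20,-20),(20,-20),(20,20),(-20,20))]
    uv=(proj(k,q)-[x0,y0]+.5)*S-.5
    cv2.polylines(p,[np.int32(uv*16)],True,(0,0,255) if w==5 else (0,255,255),1,shift=4)
cv2.imwrite("pics/ov.png",p)
```

```text
(no output)
```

View pics/ov.png

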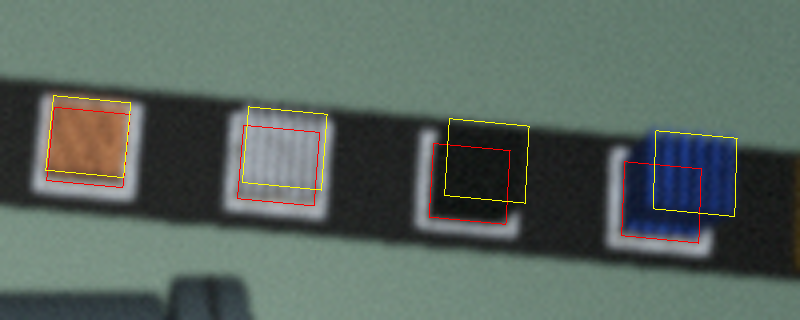

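Each sink sits on its ideal outline to within about 1–2 mm, upright and square to the strip, and the arm is clear. Handing in.

```bash
python3 -c "
from station import env, sensors, ticket, capture, camera_info
print(ticket.finish_job())"
```

```text
the job is handed in; nothing more can be done
None
```

The job is handed in: blue, black, silver and copper stand upright on the marks in that order from the yellow block, each within about 1–2 mm of centre, the hard drive was not touched, and it took about 26 s.

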